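Refit the fume extractor's filter and start its fan

ROBOT

A 6-joint arm with a two-finger parallel gripper is mounted at the origin on a cart in front of the work surface, level with it; the furniture and walls round the work are solid. World frame = base frame: x ahead of the robot, y to its left, z up, the work surface at z = 0. Lengths are in mm, angles in rad, forces in N, time in s.
With the tool pointing down it reaches from about 300 to 875 mm from the base axis. Payload 6.4 kg.
Tool frame: the origin (TCP) lies on the centre line of the jaws, within the pads' length; the fingertips stand r.tips_ahead ahead of it and the grasp point (between the pads) lies 11 mm behind it (r.tips_ahead is the distance from the TCP to the fingertips, in mm); y points along the fingers, x is the direction in which the jaws open and shut, and the axes are right-handed (so a half turn about y gives the same grasp; the last joint's range is limited). The gripper opens to 85 mm and grips with 20 to 120 N. Pads are 22 mm wide; open, the fingers measure 114 mm over their backs; the gripper's body (76 mm by 85 mm) begins 54 mm behind the grasp point. The pads swing forward as they close: fully open they stand 13 mm farther back than shut.
Start: joints at [-1.312, 0.181, 1.607, -0, 1.354, -0.206], TCP at [257.758, -514.006, 211.988] pointing down, gripper open.
Joint ranges: [-2.99, 2.99], [-0.89, 2.07], [0.3, 2.58], [-1.14, 4.28], [0, 2.63], [-3.12, 3.12]. Speed limits (rad/s): [2.57, 2.57, 3.01, 3.14, 3.14, 3.14].

INTERFACE

Orientations are given as a unit quaternion [w, x, y, z].
In Python, from bench import r, capture gives the robot as it stands.
- The arm moves only by the tool play_rows, never from a script. Its argument "motion" is a list of rows, each a list of 6 numbers: the shift along the tool's x, y, z in cm, then the turn, a rotation vector about the tool's x, y, z in degrees. A call has 1 to 20 rows; each row is the pose to reach, as a shift and turn from the pose measured when the call began, along the tool's axes at that moment; what a row does not reach only later rows make up. A row lasts 1/8 s, in which the tool goes at most 62.5 mm and 10.7 degrees, less where a joint would pass 70% of its speed; a pose out of reach is approached as far as the arm can. A call with a gripper value outside its range is refused whole. "claw" is the opening, from 0 (shut) to 1 (fully open), set as the call begins (left out, the last holds). The fingers move at their own pace and stop on an object; "grip_force" is the grip in N (left out, the last holds). Time passes only in rows, so rows that repeat a pose let the fingers close. It gives the time, the measured TCP pose, the force and the opening at its end, in the units of the state.
- r.observe(): the state, without advancing time (a new reading comes with each control period).
- capture(name): name is "scene" or "top"; returns a dict with "pixels" (420x560x3 uint8, red, green, blue), "z_map" (420x560 float32, mm along the optical axis (not along the pixel's ray), 0 where there is no reading), "fx", "fy", "cx", "cy" (pixels), "distortion" ([k1, k2, p1, p2, k3] as OpenCV has them; the pictures are not rectified), "R" (3x3) and "t" (3): a world point X has camera coordinates R X + t. Camera axes: x right, y down, z forward; pixel columns grow to the right and rows downward; lengths in mm; the calibration is good to about 2 mm. A picture is of the moment at which its call begins.
- r.hand_in(): hands the job in, once; it reports no verdict.
The state is a dict: "time": time; "qpos": joint angles; "qd": joint speeds; "joint_torque": joint torques, N m; "eef_pos": TCP position; "ee_rot": TCP orientation; "wrist_force": force on the tool from outside, world axes, zero at the start; "torque": the same for the moment, N m; "grip_width": finger opening in mm.
Only numpy, scipy, OpenCV 4.12 (cv2) and the standard library are available. Lean on these libraries where they do the work, as an engineer would, in place of code of your own. Each camera call takes 0.05 s, during which the arm holds its last target. There are 200 camera calls.

TASK

The cleaned filter of the bench-top fume extractor lies on the bench: fit it back into the bay in the top of the extractor, its wide ear tucked under the hood at the front of the bay and its narrow ear snapped down under the spring clip at the rear, so that it sits flat and fully home. Then, with the filter in, turn the fan selector from off (open circle) to low (the single dot). Leave the lighter, the pliers and the white dish where they are.

Things in the scene. Friction and masses are not known exactly. Their poses are not given: they have to be found in the camera images.
- filter: Loose filter cassette, 180 g, flat on the bench at the start: aluminium frame with wire mesh, 100 (x) x 72 (y) x 5 (z) mm. Origin: centre of the underside; z out of the face with the handle. From the middle of each short side an ear of the same thickness sticks out 9 mm: at -x the wide ear (46 mm in y), at +x the narrow ear (30 mm). Over the ears 118 mm.
- handle (a point): Middle of the black handle bar across the filter's top face, 19 mm above the filter's underside, over its origin. The bar is 12 mm thick in the filter's x, 40 mm long in y, and stands from 5 to 29 mm above the underside; grip it across its 12 mm.
- wide_ear (a point): Tip of the filter's wide ear, 59 mm from the filter's origin along its -x, at underside level.
- narrow_ear (a point): Tip of the filter's narrow ear, 59 mm from the origin along its +x, at underside level.
- extractor: Fume extractor, a grey steel box 164 (x) x 168 (y) x 80 (z) mm fixed on the bench. Origin: centre of its underside; its front faces -x, z up. The filter bay is open at the top, centred at y = +29 mm; the control strip with the selector is on the -y side of it.
- bay_seat (a point): Centre of the bay at the level of the ledge that carries the filter: extractor (0, 29, 68) mm, 12 mm below the box's top; axes as the extractor's. The filter is home when its origin and axes agree with it (play 1.3 mm each way in x, 2 mm in y). The bay is 78 mm wide in y and open above from the hood's edge at x = -50.5 mm to the rear end wall at x = +60.3 mm.
- hood_slot (a point): Hood's edge on the bay's centre line, at ledge level. From here the top sheet (2.5 mm) overhangs the front slot, which runs 9.8 mm on towards -x to its end wall; 9.5 mm high, 50 mm wide. The hood bars the filter from going straight down: tipped 8 to 20 degrees (15 is good), front end low, the wide ear slides in under the hood, then the rear end is swung down.
- clip_slot (a point): Rear slot's end wall on the bay's centre line at ledge level (x = +60.3 mm from bay_seat). This slot is open above, 34 mm wide in y, from x = +52 mm on; the spring clip stands in the middle of it.
- end_clip (a joint): Spring clip of bent steel strip, 16 mm wide, in the rear slot; rad, 0 = at rest, more = pushed back to the rear; it returns by itself. Its nose overhangs the narrow ear by about 3 mm, 8 mm above the ledge, with a steep lead-in up to 23 mm above the ledge. Pressing the narrow ear down past the nose takes about 5 to 10 N there; then it snaps back over the ear.
- hood_spring (a joint): Leaf spring under the hood that bears on the top of the wide ear; m, 0 = down (just touching a seated ear), up to 0.004 lifted; 0.7 N per mm.
- selector (a joint): Fan selector, a knob with three detents turning about the vertical; rad, clockwise from above is positive. 0 = off (pointer at the open circle), 0.8 = low (single dot, pointer straight to the rear, the extractor's +x), 1.6 = high (two dots). It springs into the nearest detent; about 0.05 N m turns it on. Starts at off.
- selector_grip (a point): On the selector's axis at extractor (-12, -47, 93.5) mm, mid-height of its grip bar: black, 40 mm long, 12 mm thick, 5 to 22 mm above the box's top, over a skirt of 43 mm diameter. The point's x axis runs along the bar to the pointer and turns with it; at off it points 0.8 rad counter-clockwise from the extractor's +x.
- lighter: Plain blue pocket lighter lying on the bench, 24 x 70 x 13 mm, origin under its middle. Leave alone.
- pliers: Flat pliers lying on the bench, 45 x 138 x 12 mm, origin under the middle. Leave alone.
- dish: White round sorting dish, 63 mm across, 22 mm high, origin under its centre. Leave alone.

How it is judged (in metres and radians):
On the way, in this order (a step that is already met when the one before it is completed fails the run):
1. the filter sits flat and fully home in the bay, wide ear under the hood, narrow ear under the clip (x of filter in the frame of bay_seat between -0.003 and 0.003 m and y of filter in the frame of bay_seat between -0.0035 and 0.0035 m and z of wide_ear in the frame of bay_seat between -0.002 and 0.0015 m and z of narrow_ear in the frame of bay_seat between -0.002 and 0.0015 m and x of wide_ear in the frame of bay_seat below -0.05 m and angle between filter's own z axis and vertical below 0.035 rad and value of joint end_clip below 0.05 rad), for 0.2 s.
2. the selector stands at low (value of joint selector between 0.68 and 0.92 rad), for 0.2 s.
At the end, for the whole second after the job is handed in: The filter rests in the bay: both ears within 1.5 mm of the ledge, origin within 3 mm (x) and 3.5 mm (y) of bay_seat, wide ear to the front, level within 0.035 rad, spring clip back at rest (below 0.05 rad); the selector at 0.8 within 0.12 rad; everything still (all of step 1 and all of step 2 and linear speed of filter below 0.01 m/s); the robot touches nothing.
It fails at once if the lighter is shifted by more than 25 mm (distance of lighter from where it was at the start of the episode above 0.025 m).
It fails at once if the pair of pliers is shifted by more than 25 mm (distance of pliers from where it was at the start of the episode above 0.025 m).
It fails at once if the white dish is shifted by more than 25 mm (distance of dish from where it was at the start of the episode above 0.025 m).
It also fails if it takes over 67 s, if anything falls off the work surface, if the arm or the gripper's body presses on something with over 40 N, if the wrist force passes 120 N, or if a joint passes its speed limit or range.

## Working session

There is one attempt and no reset: what is moved stays moved. The work goes in short steps, Python scripts to look and compute and a tool call to move; the robot and the scene stay as the last step left them, time stands still between calls to the robot, and variables do not carry over. Pictures are saved under pics/ and viewed, about 8 in all and at most 12, crops included, and the job is handed in when it is done.

Besides the shell and the picture viewer there is one more tool, called after "Call:" as name(argument=value, ...), one argument or row to a line, values as JSON. play_rows: Moves the arm, as the interface text tells. Its arguments: {"type":"object","properties":{"motion":{"type":"array","items":{"type":"array","items":{"type":"number"}}},"claw":{"type":"number"},"grip_force":{"type":"number"}},"required":["motion"]}

```bash
ls; mkdir -p pics
python3 - <<'E'
from bench import r,capture
import cv2,numpy as np
print(r.observe(), r.tips_ahead)
for n in("scene","top"):
    c=capture(n); np.save(f"{n}0.npy",c,allow_pickle=True)
    cv2.imwrite(f"pics/{n}0.png",c["pixels"][:,:,::-1]); print(n,c["fx"],c["fy"],c["cx"],c["cy"],c["distortion"],c["R"],c["t"])
E
```

```text
pics
{'time': 0.0, 'qpos': array([-1.31230050e+00,  1.81519682e-01,  1.60801933e+00,  8.72908347e-06,
        1.35382977e+00, -2.06290222e-01]), 'qd': array([-6.90786203e-05, -4.98442549e-04,  8.08356904e-04, -2.14027082e-03,
        7.37687927e-04, -9.36299757e-04]), 'joint_torque': array([-1.34380003e-03, -4.44872189e+01, -3.51337123e+01, -4.99698563e-04,
        9.29112837e-03,  2.15682815e-05]), 'eef_pos': array([ 257.60006184, -513.39940872,  211.09073826]), 'ee_rot': array([ 0.60214635, -0.6012774 ,  0.37185941, -0.37095261]), 'wrist_force': array([ 0.17399987,  0.71729416, -0.32891609]), 'torque': array([-0.05308729, -0.00138874,  0.03752237]), 'grip_width': 85.54312587880219} 8.0
scene 424.29303900840955 424.29303900840955 281.43673052387976 209.06884209547863 [-0.12946385  0.          0.          0.          0.        ] [[-0.63433186 -0.77277546  0.02100409]
 [-0.40210469  0.30661821 -0.86272654]
 [ 0.66025367 -0.55570078 -0.50523434]] [249.03218533 274.32074167 771.82744817]
top 503.8405617663418 503.8405617663418 280.95785133531376 218.84717182058395 [-0.10242424  0.          0.          0.          0.        ] [[-0.02442039 -0.9996967   0.00318711]
 [-0.98293843  0.0234294  -0.18243658]
 [ 0.18230657 -0.00758791 -0.98321246]] [ -66.74096566  486.95459214 1524.38165603]
```

View pics/scene0.png

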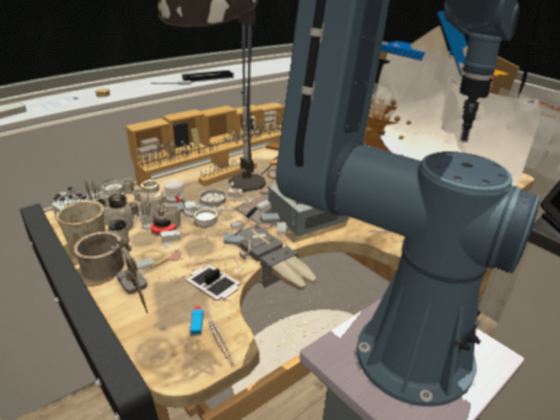

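View pics/top0.png

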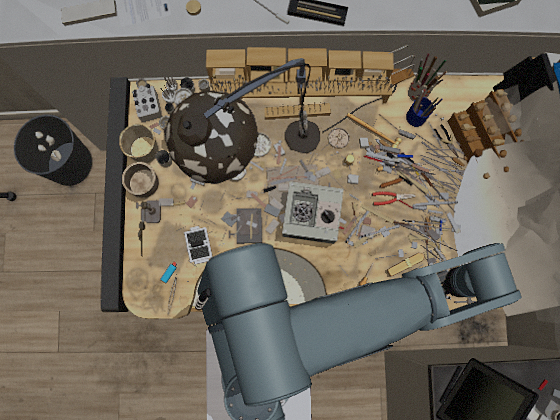

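The top view shows the extractor at about (313,212), with the bay on its left and the knob at (328,216). The filter candidate is at (199,244), the lighter at (168,272), and a grey object at (250,225). I'll zoom in on both views.

```bash
cat > h.py <<'E'
import numpy as np,cv2
def K(c): return np.array([[c["fx"],0,c["cx"]],[0,c["fy"],c["cy"]],[0,0,1.]])
def ray(c,uv):
    p=cv2.undistortPoints(np.array(uv,float).reshape(-1,1,2),K(c),np.array(c["distortion"],float)).reshape(-1,2)
    R=np.array(c["R"]);t=np.array(c["t"])
    d=np.c_[p,np.ones(len(p))]@R
    return -R.T@t,d
def onplane(c,uv,z):
    o,d=ray(c,uv); return o+d*((z-o[2])/d[:,2])[:,None]
def proj(c,X):
    return cv2.projectPoints(np.array(X,float).reshape(-1,3),cv2.Rodrigues(np.array(c["R"]))[0],np.array(c["t"],float),K(c),np.array(c["distortion"],float))[0].reshape(-1,2)
def world(c,u,v):
    z=c["z_map"][v,u]; o,d=ray(c,[[u,v]]); return o+d[0]*z
E
python3 - <<'E'
import numpy as np,cv2
from h import *
t=np.load("top0.npy",allow_pickle=True).item();s=np.load("scene0.npy",allow_pickle=True).item()
def crop(c,x,y,w,h,k): return cv2.resize(c["pixels"][y:y+h,x:x+w,::-1],(w*k,h*k),interpolation=cv2.INTER_CUBIC)
a=crop(t,170,170,200,90,4); b=crop(s,170,190,200,110,4)[:]
cv2.imwrite("pics/c1.png",a[:, :]); 
cv2.imwrite("pics/c2.png",np.vstack([crop(t,160,175,195,70+20,4),crop(s,170,195,195,110-57+5,4)]))
for u,v in[(199,244),(190,232),(300,205),(328,216),(335,190),(250,225),(168,272)]: print(u,v,world(t,u,v).round(1))
E
```

```text
199 244 [414.2 179.3  30.2]
190 232 [457.  212.3   4.4]
300 205 [ 531.1 -139.9   29.6]
328 216 [ 479.  -219.1  107.2]
335 190 [ 565.  -246.9   80.4]
250 225 [471.1  19.1  27.7]
168 272 [330.3 280.   10.5]
```

View pics/c1.png

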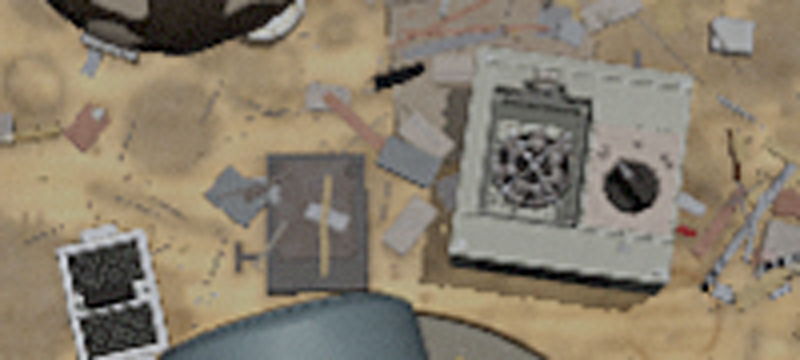

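The crop shows the filter's far ear at crop (98,232), with the near end hidden by the arm. The extractor is fully visible, rotated slightly clockwise, with the clip at crop (543,85) and the knob at (632,185). Next I'll segment both objects numerically and view an enlargement.

Run:
```python
import numpy as np,cv2
from h import *
t=np.load("top0.npy",allow_pickle=True).item();s=np.load("scene0.npy",allow_pickle=True).item()
def crop(c,x,y,w,h,k): return cv2.resize(c["pixels"][y:y+h,x:x+w,::-1],(w*k,h*k),interpolation=cv2.INTER_CUBIC)
a=crop(s,180,258,66,48,6); b=crop(t,280,178,66,66,6)
a=cv2.copyMakeBorder(a,0,b.shape[0]-a.shape[0],0,0,cv2.BORDER_CONSTANT)
cv2.imwrite("pics/c3.png",np.hstack([a,b]))
# filter in scene: bright, unsaturated
p=s["pixels"][258:306,180:246].astype(int); m=((p.min(2)>135)&(p.max(2)-p.min(2)<45)).astype(np.uint8)
print('\n'.join(''.join('.#'[v] for v in row) for row in m))
# top: heights 74..85 map
Z=np.zeros((420,560))
vv,uu=np.mgrid[0:420,0:560]
o,d=ray(t,np.c_[uu.ravel(),vv.ravel()]); P=(o+d*t["z_map"].ravel()[:,None]).reshape(420,560,3); np.save("P.npy",P)
m=((P[...,2]>74)&(P[...,2]<86)).astype(np.uint8); m[:, :275]=0;m[:,350:]=0;m[:175]=0;m[250:]=0
c=max(cv2.findContours(m,0,1)[0],key=cv2.contourArea)
print("top rect px",cv2.minAreaRect(c))
bx=cv2.boxPoints(cv2.minAreaRect(c)); print(onplane(t,bx,80).round(1), np.median(P[...,2][m>0]))
```

```text
..................................................................
..................................................................
..................................................................
..................................................................
..................................................................
..................................................................
..................................................................
............................###...................................
...........................######.................................
..........................########................................
...................###..####...####...............................
.................##########......##...............................
...............##########.........................................
..............##########..................................##......
............##########...................###......................
............########.....................####.....................
...........########.........
[... 1642 characters left out ...]
....
....................................##............................
..................................................................
..................................................................
..................................................................
..................................................................
..................................................................
..................................................................
top rect px ((312.396728515625, 210.6237030029297), (55.406471252441406, 52.98115921020508), 7.853313446044922)
[[ 434.8  -78.3   80. ]
 [ 598.3 -104.7   80. ]
 [ 570.4 -273.4   80. ]
 [ 407.7 -243.7   80. ]] 80.03724620870742
```

View pics/c3.png

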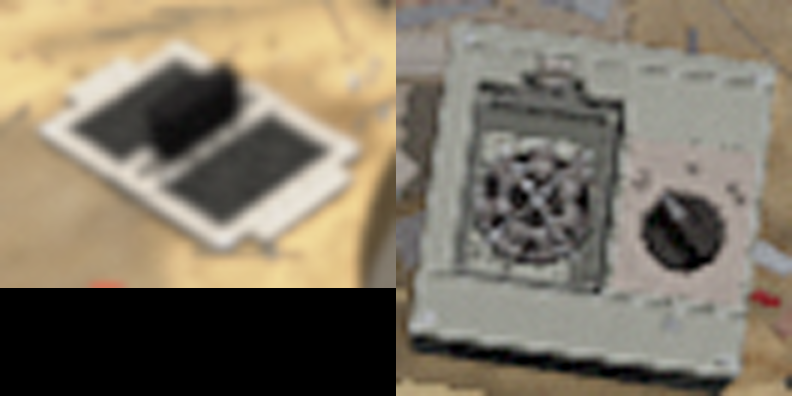

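The enlargement shows the filter's frame corners at about (178,42), (358,150), (222,250) and (42,130). The narrow ear is upper-left and the wide ear lower-right. The knob pointer is up-left, at off. I'll project these and cross-check against the top view.

Run:
```python
import numpy as np,cv2
from h import *
t=np.load("top0.npy",allow_pickle=True).item();s=np.load("scene0.npy",allow_pickle=True).item();P=np.load("P.npy")
q=np.array([(178,42),(358,150),(222,250),(42,130),(122,60),(70,95),(357,180),(262,238)])/6+[180-.5+.08,258-.5+.08]
W=onplane(s,q,5); print(W.round(1)); f=W[:4]
print("sides",[np.linalg.norm(f[i]-f[(i+1)%4]).round(1) for i in range(4)],"c",f.mean(0))
a=(f[0]+f[3]-f[1]-f[2]); print("yaw",np.degrees(np.arctan2(a[1],a[0])), )
b=(f[0]+f[1]-f[2]-f[3]); print("yaw y", np.degrees(np.arctan2(b[1],b[0]))+90)
# handle from both depth maps: height 24..33
vv,uu=np.mgrid[0:420,0:560]
o,d=ray(s,np.c_[uu.ravel(),vv.ravel()]); S=(o+d*s["z_map"].ravel()[:,None]).reshape(420,560,3)
for n,Q in(("top",P),("scene",S)):
    m=(abs(Q[...,2]-29)<2.5)&(abs(Q[...,0]-415)<50)&(abs(Q[...,1]-185)<50)
    X=Q[m]; 
    if len(X)<3: print(n,len(X));continue
    r=cv2.minAreaRect(X[:,:2].astype(np.float32)); print(n,len(X),X.mean(0).round(1),r)
# top: filter visible corners
p=t["pixels"][222:266,180:215].astype(int); m=((p.min(2)>135)&(p.max(2)-p.min(2)<45)).astype(np.uint8)
print('\n'.join(''.join('.#'[v] for v in row) for row in m))
# knob
m=(P[...,2]>97)&(P[...,2]<106)&(abs(P[...,0]-480)<40)&(abs(P[...,1]+220)<40); X=P[m]
print("knob",len(X),X.mean(0),cv2.minAreaRect(X[:,:2].astype(np.float32)))
```

```text
[[467.7 157.9   5. ]
 [371.3 138.8   5. ]
 [355.8 207.7   5. ]
 [452.5 226.4   5. ]
 [471.1 181.1   5. ]
 [464.4 207.8   5. ]
 [357.7 148.7   5. ]
 [352.5 193.1   5. ]]
sides [np.float64(98.2), np.float64(70.6), np.float64(98.5), np.float64(70.2)] c [411.83716265 182.69731324   5.        ]
yaw 11.0492674787295
yaw y 12.593470225548373
top 28 [417.4 187.8  29.3] ((418.12860107421875, 185.75160217285156), (10.723861694335938, 39.2760009765625), 13.328374862670898)
scene 47 [414.  182.4  28. ] ((414.6009216308594, 183.1294708251953), (12.16209888458252, 36.85839080810547), 15.910919189453125)
...................................
..##..#.#..........................
...................................
...................................
...............####................
...........#########...###.........
..........#################........
..........#############.###........
...........########......##........
......#########..........##........
....######...............##........
....###..................###.......
.....##..................###.......
.....##..................###.......
[... 534 characters left out ...]
##....
........##...................##....
........##...................###...
.........##..................###...
.........##..................###...
.........##...................##...
.........##................#####...
.........##...........#########....
..........##......###########......
..........##..###############......
..........###################......
..........################.........
...............#######.............
...............##...#..............
................#..................
...................................
knob 42 [ 484.00874501 -218.61022635  101.51590714] ((484.1456298828125, -218.828857421875), (36.49713134765625, 11.926289558410645), 38.765411376953125)
```

```bash
cat >> h.py <<'E'
from scipy.spatial.transform import Rotation as Ro
def down(yaw,tilt=0):
    """tool axes: x along yaw (deg), y down; tilt>0 turns about world horizontal axis so that tool-x end dips... (rotation about left axis)"""
    x=np.array([np.cos(np.radians(yaw)),np.sin(np.radians(yaw)),0]);y=np.array([0,0,-1.])
    M=np.c_[x,y,np.cross(x,y)]
    L=np.array([-np.sin(np.radians(yaw)),np.cos(np.radians(yaw)),0])
    return Ro.from_rotvec(L*np.radians(tilt)).as_matrix()@M
def cur(st): 
    q=st["ee_rot"]; return np.array(st["eef_pos"]),Ro.from_quat([q[1],q[2],q[3],q[0]]).as_matrix()
def rows(st,p,M):
    p0,M0=cur(st); return np.r_[M0.T@(np.array(p)-p0)/10, np.degrees(Ro.from_matrix(M0.T@M).as_rotvec())].round(2)
E
python3 - <<'E'
from bench import r
from h import *
st=r.observe();p,M=cur(st);print(M.round(3)); print("yaw x",np.degrees(np.arctan2(M[1,0],M[0,0])))
for yaw in(12,-168): 
  for z in (212,120): print(yaw,z,rows(st,[414.5,184,z],down(yaw)))
P=np.load("P.npy")
m=(P[...,2]>150)&(P[...,0]>250)&(P[...,1]>-330)&(P[...,1]<400)&(P[...,0]<800);
vv,uu=np.nonzero(m&(np.mgrid[0:420,0:560][0]<230)); X=P[vv,uu]
print("tall",len(X),X.min(0),X.max(0)); print("nearest x",X[np.argsort(X[:,0])[:400:60]].round())
t=np.load("top0.npy",allow_pickle=True).item()
# filter corner checks in top (z=5)
print(onplane(t,[(180+4.2,222+9.7),(180+25.8+.7,222+5.2),(180+10.3,222+38.5),(180+31,222+34.5)],5).round(1))
E
```

```text
[[ 0.448 -0.     0.894]
 [-0.894  0.002  0.448]
 [-0.002 -1.     0.   ]]
yaw x -63.36704392901432
12 212 [-5.532e+01  2.000e-02  4.529e+01 -7.000e-02 -7.537e+01 -6.000e-02]
12 120 [-5.530e+01  9.220e+00  4.528e+01 -7.000e-02 -7.537e+01 -6.000e-02]
-168 212 [-5.5320e+01  2.0000e-02  4.5290e+01  7.0000e-02  1.0463e+02 -8.0000e-02]
-168 120 [-5.5300e+01  9.2200e+00  4.5280e+01  7.0000e-02  1.0463e+02 -8.0000e-02]
tall 7879 [ 474.08412872 -160.05123509  150.14225301] [755.70818862 165.94607024 692.84941673]
nearest x [[474.  62. 543.]
 [477.  83. 568.]
 [479.  63. 575.]
 [480.  54. 578.]
 [481.  94. 577.]
 [483.  60. 600.]
 [484.  28. 567.]]
[[458.3 230.9   5. ]
 [471.2 159.4   5. ]
 [365.7 210.7   5. ]
 [377.  145.    5. ]]
```

Scene and top agree within about 4 mm. The averaged filter centre is (413.8, 183.7) with yaw about 12°, and the narrow ear points away from the robot. The extractor centre is about (502.8, −175) with yaw −9.4°. I'll move above the filter.

Call:
play_rows(
  motion=[
    [-8, 0, 6.5, 0, -10, 0],
    [-16, 0, 13, 0, -20, 0],
    [-22, 0, 18, 0, -30, 0],
    [-28, 0, 23, 0, -40, 0],
    [-34, 0, 28, 0, -48, 0],
    [-39, 0, 32, 0, -55, 0],
    [-44, 0, 36, 0, -62, 0],
    [-49, 0, 40, 0, -68, 0],
    [-52, 0, 43, 0, -72, 0],
    [-55.3, 0, 45.3, 0, -75.4, 0],
    [-55.3, 0, 45.3, 0, -75.4, 0],
    [-55.3, 0, 45.3, 0, -75.4, 0],
    [-55.3, 0, 45.3, 0, -75.4, 0],
    [-55.3, 0, 45.3, 0, -75.4, 0],
  ],
  claw=0.6,
)

```text
time: 1.85
eef_pos: [414.2, 183.3, 211.8]
ee_rot: [0.704, -0.703, -0.074, 0.075]
wrist_force: [-0.2, -0.2, -0.7]
grip_width: 51.4
```

Run:
```python
from bench import r
from h import *
st=r.observe();p,M=cur(st);print(st["time"],p.round(1),st["qpos"].round(2),st["grip_width"],st["wrist_force"].round(1));
for z in (60,17): print(z,rows(st,[413.8,183.7,z],down(12)))
```

```text
1.85 [414.2 183.3 211.8] [ 0.15 -0.1   1.9   0.    1.34 -0.06] 51.36268716350456 [-0.2 -0.2 -0.7]
60 [-0.02 15.18  0.03 -0.07  0.04 -0.07]
17 [-1.000e-02  1.948e+01  2.000e-02 -7.000e-02  4.000e-02 -7.000e-02]
```

Call:
play_rows(
  motion=[
    [0, 5, 0, 0, 0, 0],
    [0, 10, 0, 0, 0, 0],
    [0, 14, 0, 0, 0, 0],
    [0, 17, 0, 0, 0, 0],
    [0, 19, 0, 0, 0, 0],
    [0, 19.6, 0, 0, 0, 0],
    [0, 19.6, 0, 0, 0, 0],
    [0, 19.6, 0, 0, 0, 0],
  ],
)

```text
time: 2.85
eef_pos: [414.9, 183.3, 16.8]
ee_rot: [0.704, -0.703, -0.074, 0.074]
wrist_force: [0.1, -0.9, 0.6]
grip_width: 51.6
```

Call:
play_rows(
  motion=[
    [0, 0, 0, 0, 0, 0],
    [0, 0, 0, 0, 0, 0],
    [0, 0, 0, 0, 0, 0],
    [0, 0, 0, 0, 0, 0],
    [0, 0, 0, 0, 0, 0],
    [0, 0, 0, 0, 0, 0],
    [0, 0, 0, 0, 0, 0],
    [0, 0, 0, 0, 0, 0],
  ],
  claw=0,
  grip_force=60,
)

```text
time: 3.85
eef_pos: [414.9, 183.3, 16.8]
ee_rot: [0.704, -0.703, -0.074, 0.074]
wrist_force: [-0.3, -0.1, -0.3]
grip_width: 0.1
```

The grip closed empty, so I'll look.

Run:
```python
from bench import r,capture
import cv2,numpy as np
from h import *
s=capture("scene");np.save("scene1.npy",s,allow_pickle=True)
p=cur(r.observe())[0]; print(proj(s,[p,p-[0,0,8],[413.8,183.7,29]]))
cv2.imwrite("pics/s1.png",cv2.resize(s["pixels"][200:320,140:300,::-1],(800,600),interpolation=cv2.INTER_CUBIC))
```

```text
[[211.38934709 276.27545275]
 [211.63346289 279.06376691]
 [211.14257138 272.29401233]]
```

View pics/s1.png

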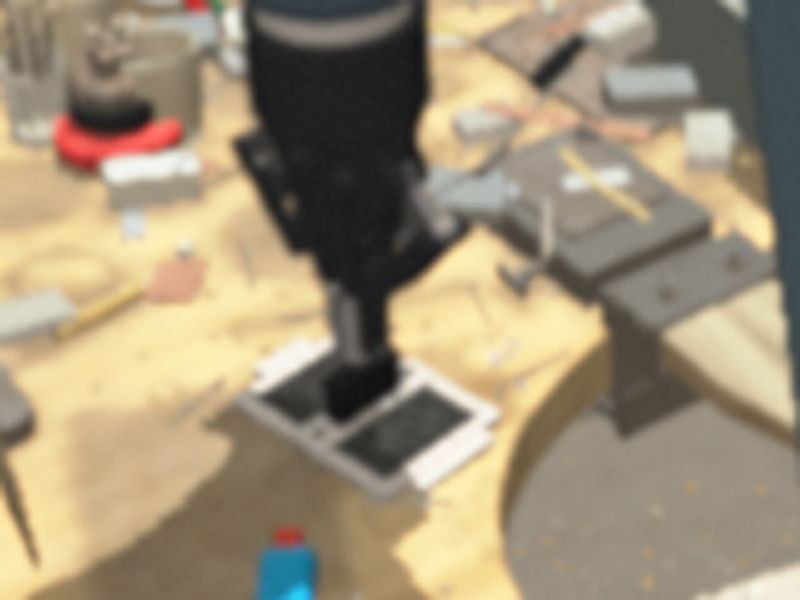

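Run:
```python
import numpy as np
from h import *
s=np.load("scene1.npy",allow_pickle=True).item();s0=np.load("scene0.npy",allow_pickle=True).item()
for v in range(240,286,3):
    print(v,[(u,*world(s,u,v).round(0).astype(int)) for u in (206,209,212,215,218)], s["pixels"][v,212])
```

```text
240 [(206, np.int64(399), np.int64(197), np.int64(129)), (209, np.int64(395), np.int64(193), np.int64(130)), (212, np.int64(390), np.int64(189), np.int64(131)), (215, np.int64(383), np.int64(185), np.int64(133)), (218, np.int64(376), np.int64(183), np.int64(136))] [32 32 34]
243 [(206, np.int64(402), np.int64(196), np.int64(119)), (209, np.int64(393), np.int64(194), np.int64(123)), (212, np.int64(393), np.int64(187), np.int64(121)), (215, np.int64(384), np.int64(185), np.int64(125)), (218, np.int64(388), np.int64(176), np.int64(119))] [31 29 30]
246 [(206, np.int64(403), np.int64(196), np.int64(111)), (209, np.int64(396), np.int64(193), np.int64(114)), (212, np.int64(393), np.int64(188), np.int64(114)), (215, np.int64(399), np.int64(177), np.int64(105)), (218, np.int64(403), np.int64(168), np.int64(100))] [30 30 30]
249 [(206, np.int64(405), np.int64(196), np.int64(103)), (209, np.int64(394), np.int64(195), np.int64(108)), (212, np.int64(399), np.int64(185), np.int64(101)), (215, np.int64(410), np.int64(172), np.int64(89)), (218, np.int64(401), np.int64(170), np.int64(93))] [29 31 32
[... 2541 characters left out ...]
)), (212, np.int64(409), np.int64(185), np.int64(14)), (215, np.int64(410), np.int64(178), np.int64(10)), (218, np.int64(411), np.int64(169), np.int64(5))] [21 22 22]
282 [(206, np.int64(410), np.int64(201), np.int64(13)), (209, np.int64(403), np.int64(197), np.int64(15)), (212, np.int64(407), np.int64(187), np.int64(8)), (215, np.int64(406), np.int64(180), np.int64(4)), (218, np.int64(401), np.int64(176), np.int64(6))] [86 83 77]
285 [(206, np.int64(410), np.int64(201), np.int64(4)), (209, np.int64(404), np.int64(197), np.int64(6)), (212, np.int64(403), np.int64(190), np.int64(3)), (215, np.int64(400), np.int64(184), np.int64(2)), (218, np.int64(397), np.int64(178), np.int64(1))] [91 87 82]
```

The depth map shows the shut fingertips at z≈36–40, above the handle top at 29. The reported TCP is therefore about 28 mm lower than the real one, while the lateral position agrees. I'll reopen, go 24 mm lower and close.

Call:
play_rows(
  motion=[
    [0, 0, 0, 0, 0, 0],
    [0, 0, 0, 0, 0, 0],
    [0, 0, 0, 0, 0, 0],
    [0, 0, 0, 0, 0, 0],
    [0, 0, 0, 0, 0, 0],
    [0, 0.8, 0, 0, 0, 0],
    [0, 1.2, 0, 0, 0, 0],
    [0, 1.6, 0, 0, 0, 0],
    [0, 1.6, 0, 0, 0, 0],
  ],
  claw=0.6,
)

```text
time: 5.03
eef_pos: [414.5, 183.3, 0.3]
ee_rot: [0.704, -0.703, -0.074, 0.074]
wrist_force: [-0.5, 0.9, 0.7]
grip_width: 51.3
```

Run:
```python
from bench import r,capture
import cv2,numpy as np
from h import *
s=capture("scene");np.save("scene2.npy",s,allow_pickle=True)
vv,uu=np.mgrid[0:420,0:560]
o,d=ray(s,np.c_[uu.ravel(),vv.ravel()]); S=(o+d*s["z_map"].ravel()[:,None]).reshape(420,560,3)
for v in range(255,290,2):
    print(v,' '.join(f"{S[v,u,0]:.0f},{S[v,u,1]:.0f},{S[v,u,2]:.0f}" for u in range(194,232,3)))
```

```text
255 528,165,0 440,201,69 441,193,65 441,185,61 442,177,57 508,135,-1 388,192,95 385,187,95 384,180,93 382,174,90 357,182,109 -241,537,621 350,172,108
257 523,168,-1 519,162,-1 440,194,60 439,187,58 441,179,52 502,139,-2 388,192,90 381,189,93 382,182,89 392,169,77 358,181,103 349,180,108 352,171,102
259 514,173,0 511,166,-1 438,195,56 441,186,50 442,179,46 492,144,1 387,194,86 379,191,90 381,183,85 476,120,-1 360,181,97 350,179,102 353,171,96
261 508,177,-0 506,170,-2 437,196,52 440,187,46 442,179,41 483,150,2 483,142,-1 385,188,79 378,185,82 469,125,-0 358,182,94 349,181,98 367,162,79
263 501,181,0 494,176,2 437,197,46 439,189,42 441,180,36 482,150,-3 474,147,1 384,189,75 376,186,79 377,178,75 360,181,87 353,178,89 362,166,78
265 496,184,-1 489,179,1 438,197,40 439,189,36 441,181,31 467,159,5 468,151,0 463,145,1 377,186,73 373,181,73 360,181,81 353,179,84 359,168,76
267 490,187,-2 482,183,1 437,198,36 439,189,31 443,180,24 462,162,3 457,157,4 459,148,-2 376,187,69 376,180,65 360,182,76 355,178,77 435,121,1
269 479,193,1 471,189,4 439,197,29 439,190,25 464,169,-1 459,164,0 451,161,4 4
[... 749 characters left out ...]
 403,151,0 396,147,3
281 439,215,3 434,210,4 430,205,4 427,199,3 409,201,16 407,195,15 409,186,9 408,179,6 382,186,27 381,179,24 398,162,3 396,155,2 393,149,1
283 433,219,3 431,212,2 426,207,2 421,202,3 410,201,9 405,196,11 407,188,5 406,181,2 403,175,1 399,169,1 390,167,6 388,160,4 386,154,2
285 430,220,0 422,217,4 421,210,1 415,206,3 409,202,5 404,197,6 403,190,3 397,186,5 396,179,2 393,173,1 387,169,3 382,164,4 381,157,1
287 426,223,-1 420,219,1 411,216,5 407,211,6 403,205,5 405,197,-1 398,193,2 391,190,5 389,184,4 385,178,3 384,171,0 376,168,4 372,163,4
289 421,226,-2 418,220,-3 409,217,2 404,212,2 399,208,4 398,201,1 397,194,-2 389,191,2 385,186,1 380,181,3 378,175,1 371,172,4 367,167,4
```

Both open fingertips sit at z≈24, straddling the handle. I'll go down 11 mm more and close.

Call:
play_rows(
  motion=[
    [0, 0.5, 0, 0, 0, 0],
    [0, 0.9, 0, 0, 0, 0],
    [0, 1.1, 0, 0, 0, 0],
    [0, 1.1, 0, 0, 0, 0],
    [0, 1.1, 0, 0, 0, 0],
  ],
)

```text
time: 5.7
eef_pos: [414.8, 183.4, -10.4]
ee_rot: [0.704, -0.703, -0.074, 0.074]
wrist_force: [0.7, -0.1, 0.6]
grip_width: 51.5
```

Call:
play_rows(
  motion=[
    [0, 0, 0, 0, 0, 0],
    [0, 0, 0, 0, 0, 0],
    [0, 0, 0, 0, 0, 0],
    [0, 0, 0, 0, 0, 0],
    [0, 0, 0, 0, 0, 0],
    [0, 0, 0, 0, 0, 0],
  ],
  claw=0,
  grip_force=70,
)

```text
time: 6.45
eef_pos: [415.1, 183.4, -10.1]
ee_rot: [0.704, -0.703, -0.074, 0.074]
wrist_force: [-0.9, -1.0, 5.5]
grip_width: 10.4
```

The handle is gripped (width 10.4). Next: lift, then hover over the bay.

Run:
```python
from bench import r
from h import *
st=r.observe();print(st["qpos"].round(2))
print(rows(st,[505,-147,140],down(-9.4)))
for c in("top","scene"):
    k=np.load(c+"0.npy",allow_pickle=True).item(); print(c,-np.array(k["R"]).T@k["t"])
```

```text
[ 0.15  0.26  2.04  0.    0.83 -0.06]
[ 1.930e+00 -1.504e+01 -3.417e+01 -7.000e-02  2.141e+01  3.000e-02]
top [ 199.11174483  -66.5629135  1587.84207532]
scene [-241.32719655  537.23934     621.38682328]
```

Call:
play_rows(
  motion=[
    [0, -2, 0, 0, 0, 0],
    [0, -6, 0, 0, 0, 0],
    [0, -11, 0, 0, 0, 0],
    [0, -15, 0, 0, 0, 0],
    [0, -15, 0, 0, 0, 0],
    [0.3, -15, -5, 0, 3, 0],
    [0.6, -15, -10, 0, 6, 0],
    [0.9, -15, -15, 0, 9, 0],
    [1.2, -15, -20, 0, 12, 0],
    [1.5, -15, -25, 0, 15, 0],
    [1.7, -15, -30, 0, 18, 0],
    [1.9, -15, -34.2, 0, 21.4, 0],
    [1.9, -15, -34.2, 0, 21.4, 0],
    [1.9, -15, -34.2, 0, 21.4, 0],
    [1.9, -15, -34.2, 0, 21.4, 0],
  ],
)

```text
time: 8.32
eef_pos: [504.0, -146.0, 138.6]
ee_rot: [0.706, -0.704, 0.058, -0.057]
wrist_force: [-0.1, 0.7, -2.5]
grip_width: 10.9
```

Run:
```python
from bench import r,capture
import cv2,numpy as np
from h import *
st=r.observe();print(st["grip_width"],cur(st)[0].round(1))
s=capture("scene");np.save("scene3.npy",s,allow_pickle=True)
t=capture("top");np.save("top3.npy",t,allow_pickle=True)
u,v=proj(s,[505,-147,150])[0].astype(int); a,b=proj(t,[505,-147,150])[0].astype(int); print(u,v,a,b)
def crop(c,x,y,w,h,k): return cv2.resize(c["pixels"][y:y+h,x:x+w,::-1],(w*k,h*k),interpolation=cv2.INTER_CUBIC)
cv2.imwrite("pics/s3.png",np.hstack([crop(s,u-50,v-60,100,120,4),crop(t,a-50,b-60,100,120,4)]))
```

```text
10.859857355095459 [ 504.  -146.   138.6]
298 169 304 205
```

View pics/s3.png

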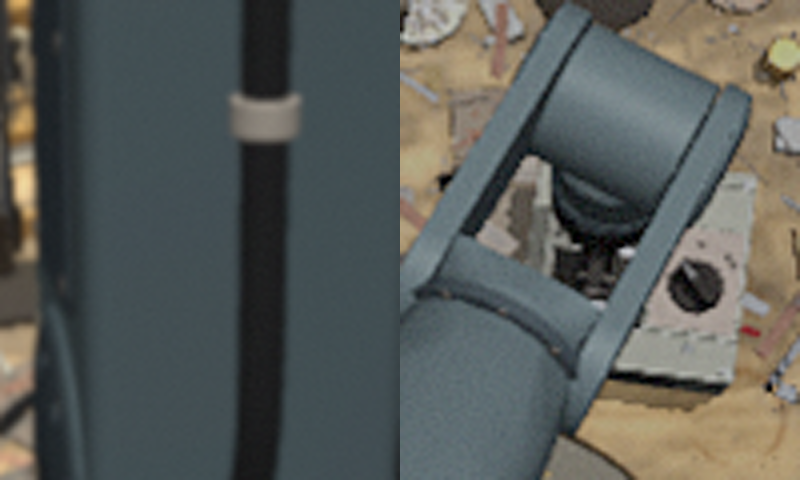

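The arm hides the bay in both views, so I have to rely on geometry. From the first top picture I'll measure the bay relative to the filter, so the camera bias cancels.

Run:
```python
import numpy as np,cv2
from h import *
t=np.load("top0.npy",allow_pickle=True).item()
im=cv2.GaussianBlur(t["pixels"],(0,0),.6).astype(np.float32)
def edge(img,a,b,half=3,n=25,sign=0):
    """subpixel edge along segment a-b: strongest gradient across; returns fitted line pts"""
    a=np.array(a,float);b=np.array(b,float);d=(b-a)/np.linalg.norm(b-a);nn=np.array([-d[1],d[0]])
    k=np.arange(-half,half+.01,.1);pts=[]
    for s in np.linspace(.08,.92,n):
        q=a+(b-a)*s+k[:,None]*nn
        pr=cv2.remap(img,q[:,0].astype(np.float32)[None],q[:,1].astype(np.float32)[None],cv2.INTER_LINEAR)[0]
        g=np.gradient(cv2.GaussianBlur(pr[None],(0,0),4)[0]); g=g if sign==0 else g*sign
        i=np.argmax(g if sign else abs(g)); pts.append(q[i])
    pts=np.array(pts,np.float32)
    vx,vy,x,y=cv2.fitLine(pts,cv2.DIST_HUBER,0,.1,.01).ravel()
    res=np.abs((pts-[x,y])@np.array([-vy,vx])); 
    c=np.array([x,y]);u=np.array([vx,vy]); u*=np.sign(u@d); L=np.linalg.norm(b-a)/2
    return np.array([c-u*L,c+u*L]),np.median(res)
g=im.mean(2); sat=im.max(2)-im.min(2); w=g-1.5*sat
def rep(name,img,a,b,z,**k):
    l,res=edge(img,a,b,**k); W=onplane(t,l,z); d=W[1]-W[0]; print(name,"mid",W.mean(0)[:2].round(1),"dir",np.degrees(np.arctan2(d[1],d[0])).round(1),"res px",round(float(res),2)); return W
O=np.array([180,222])
rep("F left(+y)",w,O+[4.5,11],O+[9.5,37],5); rep("F right(-y)",w,O+[27,7],O+[32,33],5); rep("F far ear",w,O+[10.5,5],O+[18,4],5,half=2)
C=lambda x,y:(280+(x-396)/6-.4,178+y/6-.4)
rep("box left",w,C(412,330),C(450,30),80); rep("box right",w,C(735,370),C(772,75),80); rep("box front",w,C(425,335),C(725,375),80);rep("box rear",w,C(465,25),C(765,70),80)
rep("bay left",g,C(462,255),C(478,100),80,half=2); rep("bay right",g,C(603,280),C(622,115),80,half=2); rep("hood edge",g,C(465,272),C(595,290),80,half=2)
```

```text
F left(+y) mid [412.6 217.6] dir -169.2 res px 0.61
F right(-y) mid [420.6 150.7] dir -168.0 res px 0.13
F far ear mid [475.4 199.3] dir -78.5 res px 0.14
box left mid [514.1 -92.5] dir -9.6 res px 0.26
box right mid [ 487.8 -258.9] dir -9.6 res px 0.1
box front mid [ 420.5 -163.3] dir -99.2 res px 0.15
box rear mid [ 582.2 -198.9] dir -99.5 res px 0.2
bay left mid [ 511.4 -109.1] dir -9.1 res px 0.12
bay right mid [ 507.4 -187.3] dir -9.8 res px 0.18
hood edge mid [ 456.6 -144.9] dir -100.7 res px 0.22
```

```bash
cat > e.py <<'E'
import numpy as np,cv2
from h import *
def edge(c,img,a,b,z,half=3,n=25,sign=0):
    a=np.array(a,float);b=np.array(b,float);d=(b-a)/np.linalg.norm(b-a);nn=np.array([-d[1],d[0]])
    k=np.arange(-half,half+.01,.1);pts=[]
    for s in np.linspace(.08,.92,n):
        q=a+(b-a)*s+k[:,None]*nn
        pr=cv2.remap(img,q[:,0].astype(np.float32)[None],q[:,1].astype(np.float32)[None],cv2.INTER_LINEAR)[0]
        g=np.gradient(cv2.GaussianBlur(pr[None],(0,0),4)[0])
        pts.append(q[np.argmax(g*sign if sign else abs(g))])
    pts=np.array(pts,np.float32)
    vx,vy,x,y=cv2.fitLine(pts,cv2.DIST_HUBER,0,.1,.01).ravel()
    res=np.median(np.abs((pts-[x,y])@np.array([-vy,vx])))
    W=onplane(c,pts,z)[:,:2]; return W,res
E
python3 - <<'E'
from e import *
t=np.load("top0.npy",allow_pickle=True).item()
im=cv2.GaussianBlur(t["pixels"],(0,0),.6).astype(np.float32); w=im.mean(2)-1.5*(im.max(2)-im.min(2))
O=np.array([180,222]); psi=np.radians(12)
fx=np.array([np.cos(psi),np.sin(psi)]);fy=np.array([-fx[1],fx[0]])
for n,a,b,s in(("L",[4.2,11],[9.7,37],-1),("R",[27.7,7],[32,30],1)):
    W,res=edge(t,w,O+a,O+b,5,half=2.5,sign=s); print(n,np.median(W@fy).round(2),res,"slope",np.degrees(np.arctan2(*(np.polyfit(W@fx,W@fy,1)[0],1))).round(2))
print("px mid",onplane(t,[[198.,244]],5)[0,:2]@fy, "tcp",np.array([415.1,183.4])@fy)
E
```

```text
L 133.03 0.0792346 slope -0.3
R 60.18 0.15067643 slope 0.03
px mid 95.50106468000479 tcp 93.08812711612806
```

The bay width (77.8), box (168.5 × 165.3) and filter width (72.9) all match nominal, so these measurements are sound. Before inserting, I need to know whether the 28 mm height error tilts with the tool. I'll test a 15° tilt where the scene camera can see.

Run:
```python
from bench import r
from h import *
st=r.observe()
print(rows(st,[400,160,140],down(-9.5))); print(rows(st,[400,160,140],down(-9.5,-15)))
```

```text
[-1.526e+01 -3.000e-02  2.853e+01 -9.000e-02  2.000e-01 -2.000e-02]
[-15.26  -0.03  28.53  -0.12   0.19 -15.02]
```

Call:
play_rows(
  motion=[
    [-3, 0, 5.5, 0, 0, 0],
    [-6, 0, 11, 0, 0, 0],
    [-9, 0, 16.5, 0, 0, 0],
    [-12, 0, 22, 0, 0, 0],
    [-14, 0, 26, 0, 0, 0],
    [-15.3, 0, 28.5, 0, 0, 0],
    [-15.3, 0, 28.5, 0, 0, 0],
    [-15.3, 0, 28.5, 0, 0, 0],
  ],
)

```text
time: 9.43
eef_pos: [399.6, 159.7, 139.9]
ee_rot: [0.705, -0.704, 0.057, -0.057]
wrist_force: [0.3, -0.2, -2.0]
grip_width: 10.4
```

Run:
```python
from bench import r,capture
from h import *
s=capture("scene");np.save("scene4.npy",s,allow_pickle=True);np.save("st4.npy",r.observe(),allow_pickle=True)
```

Call:
play_rows(
  motion=[
    [0, 0, 0, 0, 0, -8],
    [0, 0, 0, 0, 0, -15],
    [0, 0, 0, 0, 0, -15],
    [0, 0, 0, 0, 0, -15],
  ],
)

```text
time: 9.98
eef_pos: [400.7, 159.0, 140.6]
ee_rot: [-0.692, 0.706, 0.035, 0.149]
wrist_force: [-0.1, -0.1, -2.7]
grip_width: 10.0
```

Run:
```python
from bench import r,capture
import cv2
from h import *
s=capture("scene");np.save("scene5.npy",s,allow_pickle=True);np.save("st5.npy",r.observe(),allow_pickle=True)
a=np.load("scene4.npy",allow_pickle=True).item()
u,v=proj(s,[400,160,150])[0].astype(int)
print(u,v,[ (cur(np.load(f,allow_pickle=True).item())[0].round(1)) for f in("st4.npy","st5.npy")])
cv2.imwrite("pics/s45.png",np.hstack([cv2.resize(c["pixels"][v-50:v+50,u-40:u+40,::-1],(400,500),interpolation=cv2.INTER_CUBIC) for c in(a,s)]))
```

```text
220 225 [array([399.8, 159.4, 139.9]), array([401. , 158.9, 140.6])]
```

View pics/s45.png

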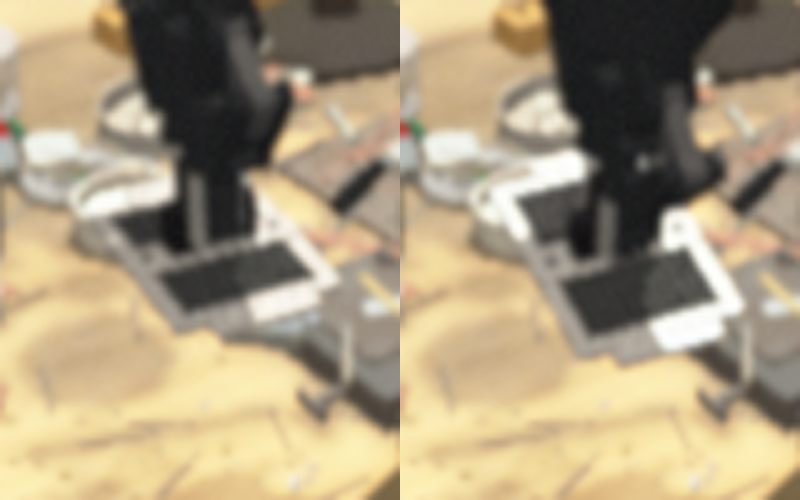

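The left panel is level, with front corners at about (182,330) and (337,278). The right panel is tilted front-low, with front corners at about (182,353) and (342,305). I'll compare these with predictions under both hypotheses.

Run:
```python
from h import *
s=np.load("scene4.npy",allow_pickle=True).item()
def fr(st):
    p,M=cur(st); return p,M[:,0],-M[:,1],M[:,2]*-1   # fx, fz(up), fy
st4=np.load("st4.npy",allow_pickle=True).item();st5=np.load("st5.npy",allow_pickle=True).item()
def px(st,h):
    p,x,z,_=fr(st); y=np.cross(z,x)
    o=p+10.1*z if h=="tool" else p+np.array([0,0,28.1])-18*z
    P=[o-50*x+36*y+5*z,o-50*x-36*y+5*z,o+50*x+36*y+5*z,o-59*x+23*y+5*z,o-59*x-23*y+5*z]
    return (proj(s,P)-[180,175])*5+2.5
print("level pred\n",px(st4,"tool").round(0)); 
for h in("tool","world"): print(h,"\n",px(st5,h).round(0))
# depth plane check on front mesh area
for f,box in(("scene4.npy",(218,235,230,238)),("scene5.npy",(218,235,232,241))):
    c=np.load(f,allow_pickle=True).item(); X=np.array([world(c,u,v) for u in range(box[0],box[1],2) for v in range(box[2],box[3])]); 
    A=np.c_[X[:,:2]-[400,160],np.ones(len(X))]; print(f,X.mean(0).round(1),np.linalg.lstsq(A,X[:,2],rcond=None)[0].round(3))
```

```text
level pred
 [[172. 327.]
 [339. 279.]
 [ 81. 208.]
 [212. 330.]
 [320. 299.]]
tool 
 [[175. 355.]
 [341. 307.]
 [ 83. 186.]
 [215. 362.]
 [321. 331.]]
world 
 [[168. 344.]
 [333. 296.]
 [ 77. 176.]
 [207. 351.]
 [313. 320.]]
scene4.npy [363.6 170.3 152.8] [-6.00000e-02  7.20000e-02  1.49904e+02]
scene5.npy [366.8 168.7 144.5] [1.69000e-01 2.40000e-02 1.49893e+02]
```

Run:
```python
from h import *
vv,uu=np.mgrid[0:420,0:560]
for f,g in(("scene4.npy","st4.npy"),("scene5.npy","st5.npy")):
    c=np.load(f,allow_pickle=True).item(); p,M=cur(np.load(g,allow_pickle=True).item())
    o,d=ray(c,np.c_[uu.ravel(),vv.ravel()]); z=c["z_map"].ravel(); X=(o+d*z[:,None])[z>0]
    L=(X-(p-10.1*M[:,1]))@np.c_[M[:,0],-M[:,2],-M[:,1]]   # filter-frame coords assumed (x,y,z), y=left
    m=(abs(L[:,0])<70)&(abs(L[:,1])<50)&(abs(L[:,2]-4)<12)&((abs(L[:,0])>16)|(abs(L[:,1])>27)); Q=L[m]
    for _ in range(8):
        A=np.c_[Q[:,:2],np.ones(len(Q))]; k=np.linalg.lstsq(A,Q[:,2],rcond=None)[0]; e=Q[:,2]-A@k; Q=Q[abs(e)<max(2.5,2*e.std())] if _<7 else Q
    print(f,len(Q),"pitch slope deg",np.degrees(np.arctan(k[:2])).round(2),"z0",k[2].round(2),"ext x",np.percentile(Q[:,0],[1,99]).round(1),"y",np.percentile(Q[:,1],[1,99]).round(1),"std",e.std().round(2))
    print("  extremes y by x-band",[(b,np.percentile(Q[abs(Q[:,0]-b)<5,1],[3,97]).round(1)) for b in(-40,-25,25,40)])
```

```text
scene4.npy 602 pitch slope deg [-0.49 -0.85] z0 2.71 ext x [-60.3  54.3] y [-34.9  36.8] std 1.22
  extremes y by x-band [(-40, array([-34. ,  34.8])), (-25, array([-33.6,  34. ])), (25, array([-34. ,  35.9])), (40, array([-34. ,  -0.9]))]
scene5.npy 766 pitch slope deg [-0.83 -0.84] z0 2.67 ext x [-59.4  54.9] y [-34.6  36.5] std 1.24
  extremes y by x-band [(-40, array([-32.7,  34.9])), (-25, array([-33.5,  34.5])), (25, array([-33.6,  -4.3])), (40, array([-33.9,   2.9]))]
```

The filter sits square in the grip (pitch under 1°), and the offset is fixed to the tool: the filter origin is TCP + 10 mm back along the tool. As a quick cross-check, I'll locate the box with the scene camera's depth.

Run:
```python
from h import *
vv,uu=np.mgrid[0:420,0:560]
ex=np.array([.9863,-.165]);ey=np.array([.165,.9863])
for f in("scene0.npy","scene5.npy","top0.npy"):
    c=np.load(f,allow_pickle=True).item()
    o,d=ray(c,np.c_[uu.ravel(),vv.ravel()]); z=c["z_map"].ravel(); X=(o+d*z[:,None])[z>0]
    q=np.c_[X[:,:2]@ex-524.6,X[:,:2]@ey+91.0,X[:,2]]
    m=(abs(q[:,0])<100)&(abs(q[:,1])<100)
    T=q[m&(abs(q[:,2]-80)<3)]; print(f,"top",len(T),"x",np.percentile(T[:,0],[1,99]).round(1),"y",np.percentile(T[:,1],[1,99]).round(1),"z",np.median(T[:,2]).round(1))
    F=q[m&(q[:,2]>20)&(q[:,2]<70)&(abs(q[:,1])<75)&(abs(q[:,0]+82)<8)]; L=q[m&(q[:,2]>20)&(q[:,2]<70)&(abs(q[:,0])<70)&(abs(q[:,1]-84)<8)]
    if len(F)>5: print("  front face x",np.median(F[:,0]).round(2),len(F), "slope",np.polyfit(F[:,1],F[:,0],1)[0].round(3))
    if len(L)>5: print("  left face y",np.median(L[:,1]).round(2),len(L),"slope",np.polyfit(L[:,0],L[:,1],1)[0].round(3))
    K=q[m&(q[:,2]>97)&(q[:,2]<106)&(abs(q[:,0]+12)<35)&(abs(q[:,1]+47)<35)]
    if len(K)>5: print("  knob",K.mean(0).round(1),len(K))
```

```text
scene0.npy top 164 x [-85.3  76.9] y [38.5 78.9] z 78.1
  front face x -84.05 510 slope 0.005
  left face y 78.0 391 slope 0.017
scene5.npy top 839 x [-84.3  78. ] y [-87.2  78.4] z 78.2
  front face x -84.03 480 slope -0.002
  left face y 77.87 390 slope 0.016
  knob [-15.6 -51.   99.6] 40
top0.npy top 1168 x [-80.5  81.8] y [-81.  85.] z 80.0
  front face x -81.25 121 slope -0.002
  left face y 89.96 6 slope -0.121
  knob [-11.2 -44.8 101.5] 42
```

Scene and top give a consistent box centre once bias-corrected: ex 522.6 and ey about −96, and the filter's TCP target is ey ≈ −67.2. Next I'll plan the insertion waypoints.

```bash
cat >> h.py <<'E'
EX=np.array([.9863,-.165,0]);EY=np.array([.165,.9863,0]);Zv=np.array([0,0,1.])
HX,HY,HZ=522.6,-67.2,68.
def tcp(tx,tz,th,dy=0):
    a=np.radians(th);fx=np.cos(a)*EX+np.sin(a)*Zv;fz=-np.sin(a)*EX+np.cos(a)*Zv
    return EX*(HX+tx)+EY*(HY+dy)+Zv*(HZ+tz)+59*fx-10.1*fz
def wp(st,tx,tz,th,dy=0): return rows(st,tcp(tx,tz,th,dy),down(-9.5,-th))
def tip(st):
    p,M=cur(st);o=p-10.1*M[:,1];t=o-59*M[:,0]; n=o+59*M[:,0]
    f=lambda q:np.array([q@EX-HX,q@EY-HY,q[2]-HZ]).round(1)
    return "wide",f(t),"narrow",f(n),"tilt",np.degrees(np.arcsin(M[2,0])).round(1),"yaw",np.degrees(np.arctan2(M[1,0],M[0,0])).round(1),"F",st["wrist_force"].round(1),"Fx",(st["wrist_force"]@EX).round(1),"T",st["torque"].round(2),"g",round(st["grip_width"],1),"t",st["time"]
E
python3 - <<'E'
from bench import r
from h import *
st=r.observe();print(tip(st))
print(wp(st,-44,80,13)); print(wp(st,-44,40,13))
E
```

```text
('wide', array([-212.9,  290. ,   67.1]), 'narrow', array([-98.9, 290.2,  97.6]), 'tilt', np.float64(15.0), 'yaw', np.float64(-9.4), 'F', array([ 0. ,  0.9, -1.2]), 'Fx', np.float64(-0.1), 'T', array([ 0.04,  0.21, -0.01]), 'g', 10.1, 't', 10.025)
[ 16.56   3.27 -29.05  -0.12   0.1    2.01]
[ 15.52   7.13 -29.06  -0.12   0.1    2.01]
```

Call:
play_rows(
  motion=[
    [3, 0.6, -5.5, 0, 0, 0.5],
    [6, 1.2, -10.5, 0, 0, 1],
    [9, 1.8, -15.5, 0, 0, 1],
    [11.5, 2.3, -20.5, 0, 0, 1.5],
    [14, 2.8, -25.5, 0, 0, 2],
    [16.5, 3.3, -29.1, -0.1, 0.1, 2],
    [16.5, 3.3, -29.1, -0.1, 0.1, 2],
    [16, 5.2, -29.1, -0.1, 0.1, 2],
    [15.5, 7.1, -29.1, -0.1, 0.1, 2],
    [15.5, 7.1, -29.1, -0.1, 0.1, 2],
    [15.5, 7.1, -29.1, -0.1, 0.1, 2],
  ],
)

```text
time: 11.4
eef_pos: [520.0, -155.6, 112.3]
ee_rot: [-0.694, 0.707, 0.022, 0.138]
wrist_force: [-0.4, -0.6, -1.5]
grip_width: 10.4
```

Run:
```python
from bench import r
from h import *
st=r.observe();print(tip(st))
for a in((-46,15,13),(-46,8,13),(-46,3,13),(-48,2,13),(-53,1.5,13)): print(a,wp(st,*a))
```

```text
('wide', array([-43.9,  -0.5,  40.8]), 'narrow', array([71.1, -0.4, 67.4]), 'tilt', np.float64(13.0), 'yaw', np.float64(-9.5), 'F', array([-0.4, -0.6, -1.5]), 'Fx', np.float64(-0.3), 'T', array([0.06, 0.22, 0.03]), 'g', 10.4, 't', 11.4)
(-46, 15, 13) [-0.79  2.47  0.04 -0.03  0.02  0.03]
(-46, 8, 13) [-0.95  3.15  0.04 -0.03  0.02  0.03]
(-46, 3, 13) [-1.06  3.64  0.04 -0.03  0.02  0.03]
(-48, 2, 13) [-1.28  3.69  0.04 -0.03  0.02  0.03]
(-53, 1.5, 13) [-1.78  3.63  0.04 -0.03  0.02  0.03]
```

Call:
play_rows(
  motion=[
    [-0.4, 1.2, 0.04, 0, 0, 0],
    [-0.8, 2.5, 0.04, 0, 0, 0],
    [-0.95, 3.15, 0.04, 0, 0, 0],
    [-1.0, 3.4, 0.04, 0, 0, 0],
    [-1.06, 3.64, 0.04, 0, 0, 0],
    [-1.06, 3.64, 0.04, 0, 0, 0],
    [-1.06, 3.64, 0.04, 0, 0, 0],
  ],
)

```text
time: 12.28
eef_pos: [518.2, -154.9, 74.8]
ee_rot: [-0.694, 0.707, 0.022, 0.138]
wrist_force: [-0.1, 0.4, -2.3]
grip_width: 10.1
```

Run:
```python
from bench import r
from h import *
st=r.observe();print(tip(st))
for a in((-48,2,13),(-51,2,13),(-53,1.7,13),(-55,1.5,13)): print(a,wp(st,*a))
```

```text
('wide', array([-45.7,  -0.1,   3.3]), 'narrow', array([69.2, -0.1, 29.9]), 'tilt', np.float64(13.1), 'yaw', np.float64(-9.5), 'F', array([-0.1,  0.4, -2.3]), 'Fx', np.float64(-0.1), 'T', array([0.06, 0.22, 0.06]), 'g', 10.1, 't', 12.275)
(-48, 2, 13) [-0.25  0.08  0.01 -0.02  0.02  0.06]
(-51, 2, 13) [-0.54  0.01  0.01 -0.02  0.02  0.06]
(-53, 1.7, 13) [-0.74 -0.01  0.01 -0.02  0.02  0.06]
(-55, 1.5, 13) [-0.94 -0.03  0.01 -0.02  0.02  0.06]
```

No contact so far. I'll slide the ear under the hood to tip x ≈ −55.

Call:
play_rows(
  motion=[
    [-0.25, 0.1, 0, 0, 0, 0],
    [-0.4, 0.05, 0, 0, 0, 0],
    [-0.55, 0, 0, 0, 0, 0],
    [-0.75, 0, 0, 0, 0, 0],
    [-0.95, -0.03, 0, 0, 0, 0],
    [-0.95, -0.03, 0, 0, 0, 0],
  ],
)

```text
time: 13.02
eef_pos: [510.7, -154.2, 74.2]
ee_rot: [-0.693, 0.707, 0.023, 0.14]
wrist_force: [1.6, -0.5, -4.7]
grip_width: 10.2
```

Run:
```python
from bench import r
from h import *
st=r.observe();print(tip(st))
for a in((-55,0,13),(-55,-1,13),(-58,1.2,13),(-61,1,13)): print(a,wp(st,*a))
```

```text
('wide', array([-53.2,  -0.7,   2.5]), 'narrow', array([61.6, -0.6, 29.6]), 'tilt', np.float64(13.3), 'yaw', np.float64(-9.5), 'F', array([ 1.6, -0.5, -4.7]), 'Fx', np.float64(1.7), 'T', array([-0.01, -0.02,  0.01]), 'g', 10.2, 't', 13.025)
(-55, 0, 13) [-0.24  0.23  0.07  0.06  0.02  0.29]
(-55, -1, 13) [-0.26  0.33  0.07  0.06  0.02  0.29]
(-58, 1.2, 13) [-0.5   0.05  0.07  0.06  0.02  0.29]
(-61, 1, 13) [-0.8  -0.    0.07  0.06  0.02  0.29]
```

Light contact from the leaf spring above (Fz −4.7), so the ear is under the hood. I'll lower the tip and continue forward.

Call:
play_rows(
  motion=[
    [-0.1, 0.15, 0.03, 0, 0, 0.2],
    [-0.24, 0.22, 0.06, 0, 0, 0.3],
    [-0.35, 0.18, 0.06, 0, 0, 0.3],
    [-0.5, 0.15, 0.06, 0, 0, 0.3],
    [-0.5, 0.15, 0.06, 0, 0, 0.3],
  ],
)

```text
time: 13.65
eef_pos: [506.1, -152.8, 71.5]
ee_rot: [-0.693, 0.707, 0.021, 0.138]
wrist_force: [0.7, 0.4, -3.7]
grip_width: 10.3
```

Run:
```python
from bench import r
from h import *
st=r.observe();print(tip(st))
for a in((-59,0.3,13),(-61,0.5,13),(-61,0.5,10)): print(a,wp(st,*a))
```

```text
('wide', array([-58. ,  -0. ,   0.1]), 'narrow', array([57. ,  0. , 26.6]), 'tilt', np.float64(13.0), 'yaw', np.float64(-9.5), 'F', array([ 0.7,  0.4, -3.7]), 'Fx', np.float64(0.6), 'T', array([0.05, 0.07, 0.04]), 'g', 10.3, 't', 13.65)
(-59, 0.3, 13) [-0.09 -0.05 -0.    0.05  0.01 -0.03]
(-61, 0.5, 13) [-0.28 -0.11 -0.    0.05  0.01 -0.03]
(-61, 0.5, 10) [-0.34  0.2  -0.    0.05  0.01  2.97]
```

Call:
play_rows(
  motion=[
    [-0.1, -0.03, 0, 0, 0, 0],
    [-0.2, -0.06, 0, 0, 0, 0],
    [-0.3, -0.08, 0, 0, 0, 0],
    [-0.4, -0.1, 0, 0, 0, 0],
    [-0.4, -0.1, 0, 0, 0, 0],
  ],
)

```text
time: 14.28
eef_pos: [505.3, -153.2, 73.3]
ee_rot: [-0.692, 0.707, 0.024, 0.141]
wrist_force: [12.1, 0.9, -7.3]
grip_width: 10.6
```

Run:
```python
from bench import r
from h import *
st=r.observe();print(tip(st))
for x in (-60,-60.5):
  for th in(10,7,4,2,0,-1): print(x,th,wp(st,x,0.3,th))
```

```text
('wide', array([-58.7,  -0.4,   1.4]), 'narrow', array([56.1, -0.5, 28.8]), 'tilt', np.float64(13.4), 'yaw', np.float64(-9.6), 'F', array([12.1,  0.9, -7.3]), 'Fx', np.float64(11.8), 'T', array([ 0.19, -2.3 ,  0.11]), 'g', 10.6, 't', 14.275)
-60 10 [-0.22  0.43  0.05  0.12 -0.06  3.41]
-60 7 [-0.3   0.73  0.05  0.12 -0.06  6.41]
-60 4 [-0.39  1.03  0.05  0.12 -0.06  9.41]
-60 2 [-0.47  1.23  0.05  0.12 -0.07 11.41]
-60 0 [-0.54  1.42  0.05  0.11 -0.07 13.41]
-60 -1 [-0.59  1.52  0.05  0.11 -0.07 14.41]
-60.5 10 [-0.27  0.42  0.05  0.12 -0.06  3.41]
-60.5 7 [-0.35  0.72  0.05  0.12 -0.06  6.41]
-60.5 4 [-0.44  1.02  0.05  0.12 -0.06  9.41]
-60.5 2 [-0.51  1.22  0.05  0.12 -0.07 11.41]
-60.5 0 [-0.59  1.41  0.05  0.11 -0.07 13.41]
-60.5 -1 [-0.63  1.51  0.05  0.11 -0.07 14.41]
```

The front wall is felt at commanded x ≈ −58.7, so my x frame is about 1.5 mm off. I'll back off 1 mm and swing the rear down.

Run:
```python
from bench import r
from h import *
st=r.observe()
for th,z in((12,.5),(9,.3),(6,.3),(4,.3),(3,.3)): print(th,wp(st,-57.7,z,th))
```

```text
12 [ 0.05  0.26  0.05  0.12 -0.05  1.41]
9 [-0.02  0.59  0.05  0.12 -0.06  4.41]
6 [-0.11  0.89  0.05  0.12 -0.06  7.41]
4 [-0.17  1.09  0.05  0.12 -0.06  9.41]
3 [-0.21  1.18  0.05  0.12 -0.06 10.41]
```

Call:
play_rows(
  motion=[
    [0.05, 0.26, 0.05, 0, 0, 1.4],
    [0, 0.45, 0.05, 0, 0, 3],
    [-0.02, 0.6, 0.05, 0, 0, 4.4],
    [-0.06, 0.75, 0.05, 0, 0, 6],
    [-0.11, 0.9, 0.05, 0, 0, 7.4],
    [-0.17, 1.09, 0.05, 0, 0, 9.4],
    [-0.17, 1.09, 0.05, 0, 0, 9.4],
  ],
)

```text
time: 15.15
eef_pos: [506.0, -152.9, 62.3]
ee_rot: [-0.702, 0.707, -0.035, 0.083]
wrist_force: [-4.8, 0.2, -1.6]
grip_width: 10.6
```

Run:
```python
from bench import r
from h import *
st=r.observe();print(tip(st))
for th,z in((3,.2),(2,0),(1,0),(0,0),(-1,0),(-1,-1)): print(th,z,wp(st,-57.7,z,th))
```

```text
('wide', array([-57.8,  -0. ,   0.4]), 'narrow', array([59.9, -0.1,  8.3]), 'tilt', np.float64(3.9), 'yaw', np.float64(-9.5), 'F', array([-4.8,  0.2, -1.6]), 'Fx', np.float64(-4.8), 'T', array([0.05, 0.64, 0.  ]), 'g', 10.6, 't', 15.15)
3 0.2 [-0.    0.11  0.01  0.11 -0.05  0.87]
2 0 [-0.02  0.23  0.01  0.11 -0.05  1.87]
1 0 [-0.05  0.33  0.01  0.11 -0.05  2.87]
0 0 [-0.07  0.43  0.01  0.11 -0.05  3.87]
-1 0 [-0.1   0.54  0.01  0.11 -0.05  4.87]
-1 -1 [-0.1   0.64  0.01  0.11 -0.05  4.87]
```

The narrow ear is on the clip's lead-in (Fx −4.8). I'll press on through.

Call:
play_rows(
  motion=[
    [0, 0.11, 0.01, 0, 0, 0.9],
    [-0.02, 0.23, 0.01, 0, 0, 1.9],
    [-0.05, 0.33, 0.01, 0, 0, 2.9],
    [-0.07, 0.43, 0.01, 0, 0, 3.9],
    [-0.1, 0.54, 0.01, 0, 0, 4.8],
    [-0.1, 0.6, 0.01, 0, 0, 4.8],
    [-0.1, 0.6, 0.01, 0, 0, 4.8],
  ],
)

```text
time: 16.02
eef_pos: [506.5, -153.2, 58.0]
ee_rot: [-0.704, 0.705, -0.064, 0.054]
wrist_force: [-6.4, 0.9, 11.7]
grip_width: 10.4
```

Run:
```python
from bench import r
from h import *
st=r.observe();print(tip(st))
```

```text
('wide', array([-56.6,  -0.3,   1. ]), 'narrow', array([61.4, -0.4, -0.8]), 'tilt', np.float64(-0.8), 'yaw', np.float64(-9.5), 'F', array([-6.4,  0.9, 11.7]), 'Fx', np.float64(-6.5), 'T', array([0.31, 0.43, 0.05]), 'g', 10.4, 't', 16.025)
```

Call:
play_rows(
  motion=[
    [-0.1, 0.1, 0, 0, 0, 0],
    [-0.15, 0.25, 0, 0, 0, 0.3],
    [-0.15, 0.3, 0, 0, 0, 0.3],
    [-0.15, 0.3, 0, 0, 0, 0.3],
  ],
)

```text
time: 16.52
eef_pos: [506.4, -153.3, 57.9]
ee_rot: [-0.704, 0.705, -0.065, 0.052]
wrist_force: [-9.2, 6.6, 21.0]
grip_width: 10.3
```

Run:
```python
from bench import r
from h import *
st=r.observe();print(tip(st))
```

```text
('wide', array([-56.7,  -0.4,   1.1]), 'narrow', array([61.3, -0.4, -1. ]), 'tilt', np.float64(-1.0), 'yaw', np.float64(-9.5), 'F', array([-9.2,  6.6, 21. ]), 'Fx', np.float64(-10.1), 'T', array([0.88, 0.77, 0.05]), 'g', 10.3, 't', 16.525)
```

It is bottomed out: 21 N with no further travel. I'll release, lift clear and look.

Call:
play_rows(
  motion=[
    [0, -0.1, 0, 0, 0, -0.5],
    [0, -0.1, 0, 0, 0, -0.5],
    [0, -0.1, 0, 0, 0, -0.5],
    [0, -0.1, 0, 0, 0, -0.5],
    [0, -0.1, 0, 0, 0, -0.5],
  ],
  claw=0.4,
)

```text
time: 17.15
eef_pos: [506.2, -153.3, 58.6]
ee_rot: [-0.704, 0.705, -0.062, 0.055]
wrist_force: [0.5, -0.1, -0.4]
grip_width: 34.2
```

Call:
play_rows(
  motion=[
    [0, -1, 0, 0, 0, 0],
    [0, -3, 0, 0, 0, 0],
    [0, -6, 0, 0, 0, 0],
    [0, -10, 0, 0, 0, 0],
    [0, -10, 0, 0, 0, 0],
    [-4, -11, 5.5, 0, 0, 0],
    [-7, -11, 11, 0, 0, 0],
    [-10, -11, 16.5, 0, 0, 0],
    [-12, -11, 22, 0, 0, 0],
    [-14, -11, 27, 0, 0, 0],
    [-14, -11, 27, 0, 0, 0],
  ],
)

```text
time: 18.52
eef_pos: [412.3, 139.6, 168.8]
ee_rot: [-0.704, 0.705, -0.06, 0.053]
wrist_force: [0.1, -0.6, -0.0]
grip_width: 34.1
```

Run:
```python
from bench import r,capture
import cv2
from h import *
st=r.observe();print(tip(st))
s=capture("scene");np.save("scene6.npy",s,allow_pickle=True);t=capture("top");np.save("top6.npy",t,allow_pickle=True)
a,b=proj(t,[503,-170,80])[0].astype(int); u,v=proj(s,[503,-170,80])[0].astype(int)
def crop(c,x,y,w,h,k): return cv2.resize(c["pixels"][y:y+h,x:x+w,::-1],(w*k,h*k),interpolation=cv2.INTER_CUBIC)
cv2.imwrite("pics/s6.png",np.hstack([crop(s,u-40,v-35,80,72,5),crop(t,a-36,b-36,72,72,5)]))
vv,uu=np.mgrid[0:420,0:560]
o=np.array([523.0-.9,-96.2]) # approx box centre scene
for n,c,(cx,cy,cz) in(("scene",s,(522.0,-96,-2)),("top",t,(524.6,-91,0))):
    oo,d=ray(c,np.c_[uu.ravel(),vv.ravel()]); z=c["z_map"].ravel(); X=(oo+d*z[:,None])[z>0]
    q=np.c_[X@EX-cx,X@EY-cy-29,X[:,2]-cz-68]
    m=(abs(q[:,0])<48)&(abs(q[:,1])<34)&(q[:,2]<14)&(q[:,2]>-8)&(abs(q[:,0])>14); Q=q[m]
    if len(Q)<20: print(n,len(Q)); continue
    A=np.c_[Q[:,:2],np.ones(len(Q))]; k=np.linalg.lstsq(A,Q[:,2],rcond=None)[0]; print(n,len(Q),"tilt deg",np.degrees(np.arctan(k[:2])).round(2),"z top face",k[2].round(2),"std",(Q[:,2]-A@k).std().round(2))
    H=q[(abs(q[:,0])<25)&(abs(q[:,1])<35)&(q[:,2]>26)&(q[:,2]<34)]; print("  handle",len(H),H.mean(0).round(1), [cv2.minAreaRect(H[:,:2].astype(np.float32))] if len(H)>4 else "")
    for s_ in(-1,1): 
        h=Q[(Q[:,0]*s_>25)]; print("   end",s_,len(h),np.median(h[:,2]).round(2) if len(h) else "")
```

```text
('wide', array([-197.9,  272.6,  111.5]), 'narrow', array([-79.9, 273.2, 110.3]), 'tilt', np.float64(-0.6), 'yaw', np.float64(-9.2), 'F', array([ 0.1, -0.6, -0. ]), 'Fx', np.float64(0.2), 'T', array([ 0.02, -0.06,  0.04]), 'g', 34.1, 't', 18.525)
scene 65 tilt deg [-0.91  0.05] z top face 4.32 std 1.59
  handle 6 [ 2.8 15.1 27.6] [((2.413957118988037, 14.81557846069336), (5.638667583465576, 7.813233375549316), 78.60067749023438)]
   end -1 0 
   end 1 51 3.55
top 478 tilt deg [-0.55 -0.77] z top face 3.82 std 3.49
  handle 37 [ 2.1 -0.  29.5] [((1.9195027351379395, -0.3567619323730469), (37.71903610229492, 12.476449966430664), 88.94345092773438)]
   end -1 164 4.52
   end 1 160 3.56
```

View pics/s6.png

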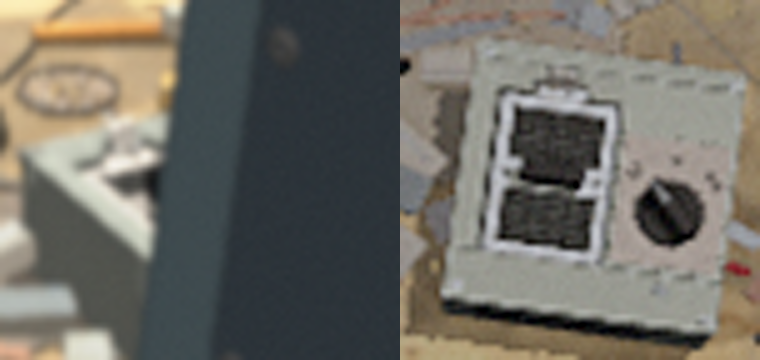

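The filter is level in the bay: top face at 4.5 mm front and 3.6 mm rear, handle at x≈+2 and y≈0. The wide ear is hidden by the hood and the narrow ear is down in the rear slot, which is only possible past the clip's nose. Next is the selector.

Run:
```python
from bench import r
from h import *
st=r.observe()
p=EX*511.2+EY*-141.7
for z in(150,110,72): print(p.round(1),z,rows(st,[p[0],p[1],z],down(-53.7)))
```

```text
[ 480.8 -224.1    0. ] 150 [ 12.54   1.89 -34.48   0.42  44.29  -0.45]
[ 480.8 -224.1    0. ] 110 [ 12.58   5.89 -34.46   0.42  44.29  -0.45]
[ 480.8 -224.1    0. ] 72 [ 12.62   9.69 -34.45   0.42  44.29  -0.45]
```

Call:
play_rows(
  motion=[
    [2, 0, -5.5, 0, 7, 0],
    [4, 0, -11, 0, 14, 0],
    [6, 0.5, -17, 0, 21, 0],
    [8, 1, -22.5, 0, 28, 0],
    [10, 1.5, -28, 0.3, 36, -0.4],
    [12.5, 1.9, -34.5, 0.4, 44.3, -0.4],
    [12.5, 1.9, -34.5, 0.4, 44.3, -0.4],
    [12.5, 1.9, -34.5, 0.4, 44.3, -0.4],
    [12.5, 4, -34.5, 0.4, 44.3, -0.4],
    [12.6, 6, -34.5, 0.4, 44.3, -0.4],
    [12.6, 6, -34.5, 0.4, 44.3, -0.4],
  ],
)

```text
time: 20.0
eef_pos: [479.5, -222.3, 107.5]
ee_rot: [0.631, -0.631, 0.321, -0.317]
wrist_force: [0.3, 0.1, 0.4]
grip_width: 34.0
```

Run:
```python
from bench import r,capture
import cv2
from h import *
st=r.observe();p,M=cur(st);print(p.round(1),np.degrees(np.arctan2(M[1,0],M[0,0])),st["grip_width"],st["wrist_force"].round(1))
q=EX*511.2+EY*-141.7
print(rows(st,[q[0],q[1],72],down(-53.7)))
t=capture("top");np.save("top7.npy",t,allow_pickle=True)
a,b=proj(t,[481,-224,95])[0].astype(int)
cv2.imwrite("pics/t7.png",cv2.resize(t["pixels"][b-40:b+40,a-50:a+50,::-1],(700,560),interpolation=cv2.INTER_CUBIC))
```

```text
[ 479.5 -222.3  107.5] -53.60671737915916 34.0424733410532 [0.3 0.1 0.4]
[ 0.24  3.55  0.01  0.09  0.09 -0.26]
```

View pics/t7.png

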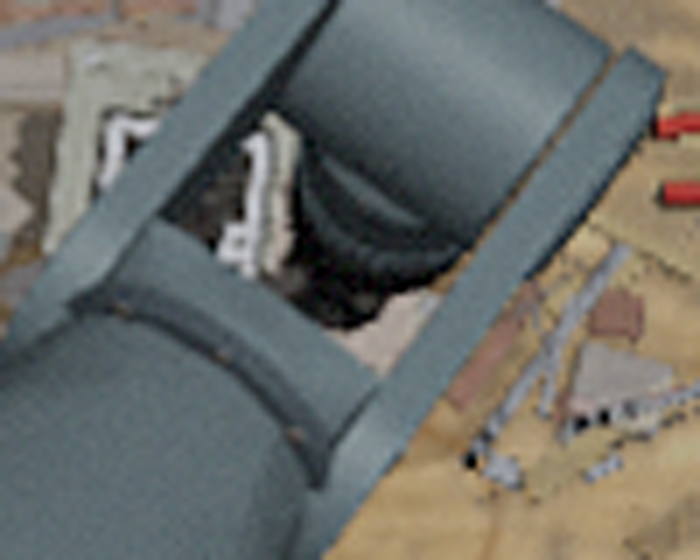

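The arm hides the knob, so I'll descend carefully and watch the force.

Call:
play_rows(
  motion=[
    [0.1, 1, 0, 0, 0, 0],
    [0.2, 2, 0, 0, 0, 0],
    [0.24, 2.8, 0, 0, 0, 0],
    [0.24, 3.3, 0, 0, 0, 0],
    [0.24, 3.5, 0, 0, 0, 0],
    [0.24, 3.5, 0, 0, 0, 0],
  ],
)

```text
time: 20.8
eef_pos: [481.6, -225.0, 73.6]
ee_rot: [0.631, -0.631, 0.32, -0.318]
wrist_force: [-0.5, -0.2, -0.4]
grip_width: 34.2
```

Call:
play_rows(
  motion=[
    [0, 0, 0, 0, 0, 0],
    [0, 0, 0, 0, 0, 0],
    [0, 0, 0, 0, 0, 0],
    [0, 0, 0, 0, 0, 0],
    [0, 0, 0, 0, 0, 0],
  ],
  claw=0,
  grip_force=30,
)

```text
time: 21.42
eef_pos: [481.5, -224.7, 74.1]
ee_rot: [0.631, -0.631, 0.32, -0.318]
wrist_force: [-3.1, 2.9, 5.1]
grip_width: 11.5
```

Bar gripped (11.5 mm). I'll turn 46° clockwise.

Call:
play_rows(
  motion=[
    [0, 0, 0, 0, 8, 0],
    [0, 0, 0, 0, 16, 0],
    [0, 0, 0, 0, 24, 0],
    [0, 0, 0, 0, 32, 0],
    [0, 0, 0, 0, 40, 0],
    [0, 0, 0, 0, 46, 0],
    [0, 0, 0, 0, 46, 0],
    [0, 0, 0, 0, 46, 0],
    [0, 0, 0, 0, 46, 0],
  ],
)

```text
time: 22.55
eef_pos: [481.4, -224.6, 74.1]
ee_rot: [0.456, -0.457, 0.541, -0.539]
wrist_force: [-1.7, 1.7, 2.1]
grip_width: 11.2
```

Call:
play_rows(
  motion=[
    [0, 0, 0, 0, 0, 0],
    [0, 0, 0, 0, 0, 0],
    [0, 0, 0, 0, 0, 0],
    [0, 0, 0, 0, 0, 0],
    [0, -2, 0, 0, 0, 0],
    [0, -5, 0, 0, 0, 0],
    [0, -9, 0, 0, 0, 0],
    [0, -9, 0, 0, 0, 0],
  ],
  claw=0.45,
)

```text
time: 23.55
eef_pos: [483.8, -226.4, 167.8]
ee_rot: [-0.457, 0.456, -0.538, 0.541]
wrist_force: [0.5, 1.0, -0.8]
grip_width: 38.2
```

Run:
```python
from bench import r
from h import *
st=r.observe();p,M=cur(st);print(p.round(1),np.degrees(np.arctan2(M[1,0],M[0,0])),st["grip_width"],st["wrist_force"].round(1),st["qpos"].round(2))
print(rows(st,[412,140,170],down(-53.7)))
```

```text
[ 483.8 -226.4  167.8] -99.53593904550137 38.241167552936865 [ 0.5  1.  -0.8] [-0.66  0.13  1.76 -0.    1.25  1.08]
[-34.94  -0.33 -13.15  -0.13 -45.84   0.18]
```

Call:
play_rows(
  motion=[
    [-5.5, 0, -2, 0, -7, 0],
    [-11, 0, -4, 0, -14, 0],
    [-16.5, 0, -6, 0, -21, 0],
    [-22, 0, -8, 0, -28, 0],
    [-28, 0, -10.5, 0, -35, 0],
    [-35, 0, -13, 0, -45, 0],
    [-35, 0, -13, 0, -45, 0],
    [-35, 0, -13, 0, -45, 0],
  ],
)

```text
time: 24.55
eef_pos: [413.2, 140.7, 166.1]
ee_rot: [-0.628, 0.629, -0.323, 0.325]
wrist_force: [0.5, -0.6, 0.5]
grip_width: 38.5
```

Run:
```python
from bench import r,capture
import cv2
from h import *
st=r.observe();print(st["time"],cur(st)[0].round(1),st["wrist_force"].round(1))
t=capture("top");np.save("top8.npy",t,allow_pickle=True)
a,b=proj(t,[503,-170,80])[0].astype(int)
cv2.imwrite("pics/t8.png",cv2.resize(t["pixels"][b-36:b+36,a-36:a+36,::-1],(576,576),interpolation=cv2.INTER_CUBIC))
vv,uu=np.mgrid[0:420,0:560]
oo,d=ray(t,np.c_[uu.ravel(),vv.ravel()]); z=t["z_map"].ravel(); X=(oo+d*z[:,None])[z>0]
q=np.c_[X@EX-524.6,X@EY+91-29,X[:,2]-68]
K=q[(q[:,2]>29)&(q[:,2]<38)&(abs(q[:,0]+12)<35)&(abs(q[:,1]+74)<30)]; print("knob",cv2.minAreaRect(K[:,:2].astype(np.float32)))
H=q[(abs(q[:,0])<25)&(abs(q[:,1])<35)&(q[:,2]>26)&(q[:,2]<34)]; print("handle",cv2.minAreaRect(H[:,:2].astype(np.float32)))
for s in(-1,1):
    h=q[(q[:,0]*s>25)&(q[:,0]*s<48)&(abs(q[:,1])<34)&(abs(q[:,2]-5)<8)]; print(s,np.median(h[:,2]))
```

```text
24.55 [413.2 140.7 166.1] [ 0.5 -0.6  0.5]
knob ((-12.266045570373535, -74.2011489868164), (11.742655754089355, 38.26851272583008), 89.75674438476562)
handle ((1.916599988937378, -0.3633537292480469), (12.16541862487793, 37.31637191772461), 1.3060215711593628)
-1 4.016084950819277
1 3.7956513933146425
```

View pics/t8.png

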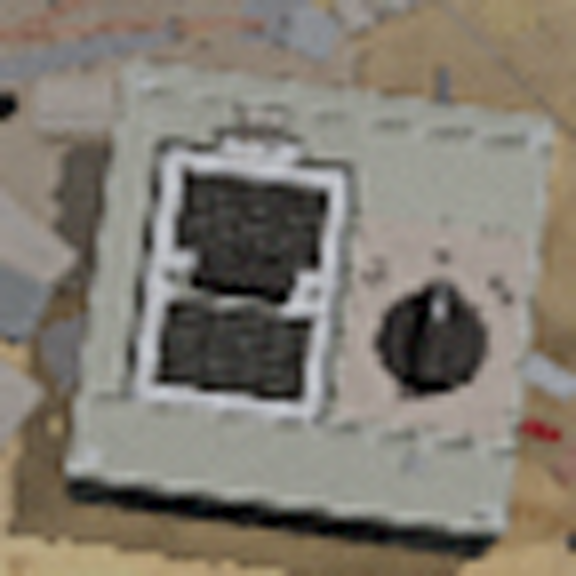

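The knob bar now lies along the extractor's +x (89.8° in the rect fit), pointing at the single dot. The filter is level, at 4.0 mm front and 3.8 mm rear, and the arm is clear, so I'm handing in.

```bash
python3 -c "
from bench import r
print(r.hand_in())"
```

```text
the job is handed in; nothing more can be done
None
```

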